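# Take the ink tub down and snap its lid shut

## Task

Take the lidded ink tub off the hook by its black lid handle: lift it until its loop is past the hook's upturned tip, draw it away from the post without forcing it, then stand it flat in the aluminium tray without dropping it. Once it stands in the tray, press each of the four snap tabs on its lid fully home and leave the tub there; do not disturb the tin, bottle, roller and palette knife.

Things in the scene. Friction and masses are not known exactly. Their poses are not given: they have to be found in the camera images.
- tub: Square lidded ink tub, white plastic, 0.4 to 0.65 kg, at the start hanging upright on the stand's hook. Origin: centre of its underside; z up, +x to its back (the side with the steel loop, towards the post), +y its left. Body 110 x 110 mm, 85 mm high; grey lid 116 x 116 mm fixed on it, lid top 95 mm above the origin. A handle stands mid-lid, four snap tabs near the lid's corners.
- tub_handle (a point): Middle of the black handle bar fixed on the lid, 123 mm above the tub's origin and over its centre: a level bar 60 mm long along the tub's y, 14 mm thick along x, 16 mm high, on two short legs at y = +-25 mm, with 20 mm of free space between the bar and the lid. It carries the tub's weight.
- tub_loop (a point): Middle of the cross rod of the tub's hanging loop, 62 mm above and 85 mm behind (tub's +x) the tub's origin. The loop is level, of 8 mm steel rod, its sides at y = +-24 mm; the hook's prong stands in the 26 mm gap between the cross rod and the tub's wall.
- stand: Fixed steel hook stand. Origin: on the table right under the middle of the hung tub; +x from the tub to the post. Post 22 x 36 mm, 162 mm high, at x = 136 mm on a 12 mm base plate (x 30 to 180, y +-70 mm). A rubber bumper behind the tub (80 mm wide, z 60 to 84 mm, face at x = 55.5 mm) steadies it. The hung tub's underside is 55 mm above the table.
- hook_tip (a point): Top of the hook's upturned prong, 155 mm above the table, at x = 75.5 mm of the stand. The hook is 10 mm round steel; it runs level from the post towards -x, its centre 108 mm above the table, then turns straight up. The tub comes free only after being raised more than 42 mm from where it hangs, then drawn away along the stand's -x.
- tray: Fixed shallow aluminium tray, 180 mm (its x) x 200 mm (its y), rim 14 mm high, walls and floor 5 mm thick, empty at the start. Origin: centre of its underside on the table.
- tray_in (a point): Centre of the tray's inner floor, 5 mm above the table; its axes are the tray's.
- tab1 (a joint): Travel of the front left snap tab in m: about 0 standing up, 0.008 pressed down to its stop. It yields at about 4 N, slides straight down into the lid and stays where it is left.
- tab1_top (a point): Middle of the top face of the front left snap tab, a white block 26 mm (tub's x) x 24 mm (tub's y) at x = -36, y = 44 mm of the tub; it stands 12 mm above the lid when up and 4 mm when pressed home.
- tab2 (a joint): Travel of the back left snap tab in m: about 0 standing up, 0.008 pressed down to its stop. It yields at about 4 N, slides straight down into the lid and stays where it is left.
- tab2_top (a point): Middle of the top face of the back left snap tab, a white block 26 mm (tub's x) x 24 mm (tub's y) at x = 36, y = 44 mm of the tub; it stands 12 mm above the lid when up and 4 mm when pressed home.
- tab3 (a joint): Travel of the back right snap tab in m: about 0 standing up, 0.008 pressed down to its stop. It yields at about 4 N, slides straight down into the lid and stays where it is left.
- tab3_top (a point): Middle of the top face of the back right snap tab, a white block 26 mm (tub's x) x 24 mm (tub's y) at x = 36, y = -44 mm of the tub; it stands 12 mm above the lid when up and 4 mm when pressed home.
- tab4 (a joint): Travel of the front right snap tab in m: about 0 standing up, 0.008 pressed down to its stop. It yields at about 4 N, slides straight down into the lid and stays where it is left.
- tab4_top (a point): Middle of the top face of the front right snap tab, a white block 26 mm (tub's x) x 24 mm (tub's y) at x = -36, y = -44 mm of the tub; it stands 12 mm above the lid when up and 4 mm when pressed home.
- tin: Closed ink tin, 70 mm across, 75 mm high, standing beyond the work; origin at its underside's centre. Leave alone.
- squeeze_bottle: White squeeze bottle, 66 mm across, 170 mm high; origin at its underside's centre. Leave alone.
- brayer: Ink roller: rubber roller 48 mm thick and 120 mm long along its y, wooden handle towards its -x, 150 mm long; origin under the roller. Leave alone.
- palette_knife: Palette knife lying flat along its x, about 280 mm long, its blade 65 mm wide; origin near its middle. Leave alone.
There are look-alikes about, which are no part of the job. What is shaped like the tub but green, purple or red is not meant.

How it is judged:
By the outcome, as a careful person would: the job done as asked, in the order asked, and still so for the second after the job is handed in, with the robot touching nothing.
It also fails if it takes over 64 s, if anything falls off the work surface, if the arm or the gripper's body presses on something with over 40 N, if the wrist force passes 120 N, or if a joint passes its speed limit or range.

## Robot

A 6-joint arm with a two-finger parallel gripper is mounted at the origin on the work surface. World frame = base frame: x ahead of the robot, y to its left, z up, the work surface at z = 0. Lengths are in m, angles in rad, forces in N, time in s.
With the tool pointing down it reaches from about 0.4 to 0.825 m from the base axis. Payload 7 kg.
Tool frame: the origin (TCP) lies midway between the tips of the shut fingers; the grasp point (between the pads) lies 19 mm behind it; z points along the fingers, y is the line along which they close (so a half turn about z gives the same grasp; the last joint's range is limited). The gripper opens to 88 mm and grips with 3 to 60 N. Pads are 19 mm wide; open, the fingers measure 130 mm over their backs; the gripper's body (78 mm by 193 mm) begins 47 mm behind the grasp point.
Start: joints at [-0.975, 0.359, 0.012, 0, -1.224, -0.288], TCP at [0.204, -0.643, 0.227] pointing down, gripper open.
Joint ranges: [-3.07, 3.07], [-1.43, 2.12], [-1.02, 1.25], [-3.03, 1.67], [-3.05, -0], [-3.03, 3.03]. Speed limits (rad/s): [2.39, 2.39, 3.01, 3.14, 3.14, 3.14].

## Interface

Orientations are given as [roll, pitch, yaw] about the fixed x, y, z axes, in that order (R = Rz(yaw) Ry(pitch) Rx(roll)).
In Python, from station import arm, grab_frame, camera_params, spot_in gives the robot as it stands.
- The arm moves only by the shell command python3 -m jog 'ROWS' [FORCE]. ROWS is JSON, a list that holds one entry, the list of rows, each a list of 7 numbers: the shift along the tool's x, y, z in mm, then the turn, a rotation vector about the tool's x, y, z in rad, then the finger opening in mm, from 0 to 87.6. In form: [[[x, y, z, wx, wy, wz, fingers], ...]]. A call has 1 to 20 rows; each row is the pose to reach, as a shift and turn from the pose commanded when the call began, along the tool's axes at that moment; what a row does not reach only later rows make up. A row lasts 1/8 s, in which the tool goes at most 62.5 mm and 10.7 degrees, less where a joint would pass 70% of its speed; a pose out of reach is approached as far as the arm can. A call with a gripper value outside its range is refused whole. The fingers move at their own pace and stop on an object; FORCE is the grip in N (left out, the last holds). Time passes only in rows, so rows that repeat a pose let the fingers close. It gives the time, the measured TCP pose, the force, the opening and the grip force at its end, in the units of the state.
- arm.get_state(): the state, without advancing time (a new reading comes with each control period).
- grab_frame(name): name is "side" or "top" or "wrist"; returns (picture, depth): 384x512x3 uint8, blue, green, red; 384x512 float32, m along the optical axis (not along the pixel's ray), 0 where there is no reading.
- camera_params(name): a dict with "mtx" (3x3 intrinsics, pixels), "k1" (the pictures are not rectified: a ray, as slopes to the right and down, at radius r is drawn at 1 + k1 r^2 times it, then the intrinsics apply), "R" (3x3) and "t" (3): a world point X has camera coordinates R X + t. Camera axes: x right, y down, z forward; pixel columns grow to the right and rows downward; lengths in m; the calibration is good to about 2 mm. A picture is of the moment at which its call begins: read the wrist's pose just before it. camera_params takes no time and is no camera call; for the wrist camera it gives the pose at the moment of the call.
- arm.job_done(): hands the job in; it is judged then, once.
Trained networks look in the newest picture that a camera, given by its name, has taken for a name from the list of things; names that differ only in an ending like _2 or _b are one class to them, and where a whole thing is asked for, a point or a joint stands for the part that bears it (a point fixed in the world has none). Each returns a list of dicts, best first, with "confidence" (0 to 1); they miss things now and then, are a little off and sometimes report something else, mostly with a low value. They report only what shows in the picture. A call takes as long as a camera call. They do not tell look-alikes from the thing itself.
- spot_in(query, camera): "uv" ([column, row] in pixels, amid what is visible of it).
The state is a dict: "t": time; "q": joint angles; "qd": joint speeds; "joint_efforts": joint torques, N m; "eef_pos": TCP position; "ee_rot": TCP orientation; "force": force on the tool from outside, world axes, zero at the start; "moment": the same for the moment, N m; "width": finger opening in m; "gripper_force": force on a finger pad.
Only numpy, scipy, OpenCV 4.12 (cv2) and the standard library are available. Lean on these libraries where they do the work, as an engineer would, in place of code of your own. Each camera call takes 0.05 s, during which the arm holds its last target. There are 200 camera calls.

## Working session

There is one attempt and no reset: what is moved stays moved. The work goes in short steps, Python scripts to look and compute and a shell command to move; the robot and the scene stay as the last step left them, time stands still between calls to the robot, and variables do not carry over. Pictures are saved under pics/ and viewed, at most 10 in all, crops included, and the job is handed in when it is done.

```bash
ls; mkdir -p pics
cat > h.py <<'E'
import numpy as np, cv2
from station import arm, grab_frame, camera_params, spot_in
from scipy.spatial.transform import Rotation as Ro
def ray(uv,P):
    K=np.array(P["mtx"]);d=np.array([[(uv[0]-K[0,2])/K[0,0],(uv[1]-K[1,2])/K[1,1]]])[0]
    u=d.copy()
    for _ in range(20): u=d/(1+P["k1"]*(u@u))
    return np.array([u[0],u[1],1.])
def at_depth(uv,z,P): return np.array(P["R"]).T@(ray(uv,P)*z-np.array(P["t"]))
def at_z(uv,h,P):
    R=np.array(P["R"]);c=-R.T@np.array(P["t"]);d=R.T@ray(uv,P);return c+d*(h-c[2])/d[2]
def proj(X,P):
    c=np.array(P["R"])@np.array(X)+np.array(P["t"]);u=c[:2]/c[2];u=u*(1+P["k1"]*(u@u))
    K=np.array(P["mtx"]);return np.array([K[0,0]*u[0]+K[0,2],K[1,1]*u[1]+K[1,2]])
def cloud(D,P):
    h,w=D.shape;v,u=np.mgrid[:h,:w];K=np.array(P["mtx"])
    pts=cv2.undistortPoints(np.stack([u.ravel(),v.ravel()],1).astype(np.float64)[:,None],K,np.array([P["k1"],0,0,0.]))[:,0]
    c=np.c_[pts,np.ones(len(pts))]*D.ravel()[:,None]
    return ((c-np.array(P["t"]))@np.array(P["R"])).reshape(h,w,3)
E
python3 - <<'E'
from h import *
for c in("top","side"):
    P=camera_params(c);I,D=grab_frame(c);cv2.imwrite(f"pics/{c}0.png",I);np.savez(f"{c}0",I=I,D=D)
    W=cloud(D,P)
    for q in("tub","tub_handle","stand","hook_tip","tray","tub_loop","tab1_top"):
        for r in spot_in(q,c)[:5]:
            u,v=map(int,r["uv"]);print(c,q,(u,v),round(r["confidence"],2),W[v,u].round(3))
s=arm.get_state();print(s["t"],s["eef_pos"],s["ee_rot"],s["force"])
E
```

```text
pics
top tub (136, 282) 0.97 [0.266 0.37  0.139]
top tub (126, 158) 0.88 [0.678 0.441 0.097]
top tub (198, 195) 0.79 [0.538 0.182 0.179]
top tub (319, 136) 0.67 [ 0.765 -0.208  0.097]
top tub_handle (140, 282) 0.92 [0.268 0.364 0.111]
top tub_handle (197, 196) 0.69 [0.542 0.19  0.143]
top tub_handle (125, 154) 0.69 [0.694 0.446 0.093]
top tub_handle (321, 132) 0.69 [ 0.778 -0.214  0.101]
top stand (182, 181) 0.7 [0.585 0.237 0.164]
top hook_tip (210, 165) 0.68 [0.667 0.159 0.064]
top tray (309, 216) 0.98 [ 0.507 -0.182  0.006]
top tub_loop (323, 135) 0.85 [ 0.771 -0.222  0.093]
top tub_loop (136, 281) 0.69 [0.27  0.373 0.13 ]
top tub_loop (194, 191) 0.62 [0.55  0.195 0.178]
top tub_loop (123, 155) 0.55 [0.688 0.451 0.101]
top tab1_top (144, 270) 0.42 [0.306 0.355 0.103]
top tab1_top (173, 200) 0.4 [ 0.557  0.291 -0.003]
top tab1_top (130, 172) 0.4 [0.628 0.421 0.106]
side tub (237, 244) 0.86 [0.552 0.23  0.148]
side tub (172, 329) 0.86 [0.682 0.477 0.095]
side tub (338, 322) 0.66 [0.272 0.416 0.098]
side tub (247, 251) 0.63 [0.52  0.261 0.158]
side tub (192, 165) 0.62 [ 0.773 -0.177 
[... 345 characters left out ...]
.67  0.174 0.011]
side hook_tip (261, 187) 0.43 [ 0.519 -0.179  0.008]
side tray (262, 189) 0.71 [ 0.514 -0.172  0.005]
side tray (200, 260) 0.28 [0.676 0.191 0.013]
side tub_loop (172, 329) 0.96 [0.682 0.477 0.095]
side tub_loop (240, 240) 0.88 [0.545 0.216 0.149]
side tub_loop (338, 321) 0.72 [0.271 0.409 0.092]
side tub_loop (195, 163) 0.61 [ 0.763 -0.183  0.099]
side tab1_top (323, 302) 0.67 [0.309 0.366 0.105]
side tab1_top (246, 252) 0.6 [0.522 0.262 0.154]
side tab1_top (193, 310) 0.56 [0.639 0.427 0.108]
side tab1_top (182, 166) 0.42 [ 0.807 -0.162  0.097]
0.8 [ 0.20448279 -0.64326822  0.2265852 ] [-3.14154686e+00  4.99253315e-05 -2.83383060e+00] [ 0.29849179 -0.2543069   0.16978357]
```

```bash
python3 -c "
import cv2,numpy as np
a=cv2.imread('pics/top0.png');b=cv2.imread('pics/side0.png')
cv2.imwrite('pics/both.png',cv2.resize(np.vstack([a,b]),(400,600)) if 0 else np.hstack([cv2.resize(a,(400,300)),cv2.resize(b,(400,300))]))"
```

```text
(no output)
```

View pics/top0.png

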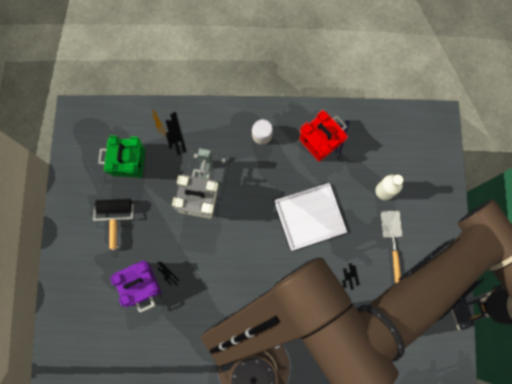

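View pics/side0.png

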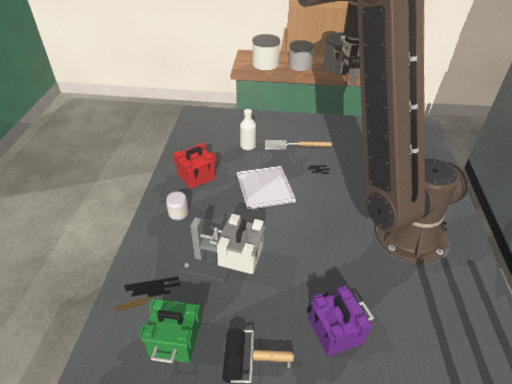

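The white tub on the hook shows at top (197,195) and side (240,245). The look-alikes are green at top (125,155), purple (136,282) and red (322,135), so I choose the white one. The tray is at top (310,216). Next I measure the poses and check with a close crop.

Run:
```python
from h import *
for c in("top","side"):
    P=camera_params(c);z=np.load(f"{c}0.npz");D=z["D"];W=cloud(D,P);I=z["I"]
    near=(np.hypot(W[...,0]-.54,W[...,1]-.19)<.14)&(D>0)
    for lo,hi in((.140,.172),(.1535,.172),(.174,.2)):
        m=near&(W[...,2]>lo)&(W[...,2]<hi)
        p=W[m][:,:2].astype(np.float32);r=cv2.minAreaRect(p*1000);print(c,lo,len(p),r,np.median(W[m][:,2]))
    m=near&(I.max(2)<60)&(W[...,2]>.12)
    p=W[m];print(" dark",len(p),cv2.minAreaRect((p[:,:2]*1000).astype(np.float32)),p.mean(0))
    t=(np.abs(W[...,0]-.51)<.16)&(np.abs(W[...,1]+.18)<.16)&(W[...,2]<.03)&(I.min(2)>130)&(D>0)
    n,l,s,_=cv2.connectedComponentsWithStats(t.astype(np.uint8));k=1+s[1:,4].argmax()
    p=W[l==k];print(" tray",len(p),cv2.minAreaRect((p[:,:2]*1000).astype(np.float32)))
I=np.load("top0.npz")["I"][140:260,150:370];J=np.load("side0.npz")["I"][150:310,170:310]
cv2.imwrite("pics/crop.png",np.hstack([cv2.resize(I,(500,273),interpolation=2)[:273],cv2.resize(J,(239,273),interpolation=2)]))
```

```text
top 0.14 1257 ((584.0491333007812, 188.537841796875), (124.08091735839844, 191.79257202148438), 79.55769348144531) 0.14866093325515084
top 0.1535 352 ((584.8793334960938, 188.79794311523438), (124.05328369140625, 190.271728515625), 79.84545135498047) 0.15854905429869348
top 0.174 77 ((545.1337890625, 198.33470153808594), (59.42604446411133, 14.92576789855957), 84.28105926513672) 0.18192506064759295
 dark 79 ((546.5404052734375, 194.2761688232422), (56.172603607177734, 18.533918380737305), 84.28105926513672) [0.54353314 0.19227524 0.17839672]
 tray 3158 ((508.5198974609375, -186.71939086914062), (187.94503784179688, 209.55377197265625), 19.01014518737793)
side 0.14 1339 ((583.7543334960938, 186.36734008789062), (132.9417266845703, 191.30299377441406), 79.22681427001953) 0.14827562070943226
side 0.1535 390 ((588.0840454101562, 185.47157287597656), (132.78041076660156, 182.45562744140625), 79.9867172241211) 0.15820498836315672
side 0.174 91 ((545.6527709960938, 195.69427490234375), (60.11869430541992, 14.037700653076172), 79.42599487304688) 0.18203442445320497
 dark 23 ((543.53564453125, 198.03726196289062), (52.9516716003418, 7.7037153244018555), 78.6158676147461) [0.54270172 0.19942077 0.17482958]
 tray 1853 ((505.5963134765625, -196.52041625976562), (189.37936401367188, 227.54690551757812), 18.03216552734375)
```

View pics/crop.png

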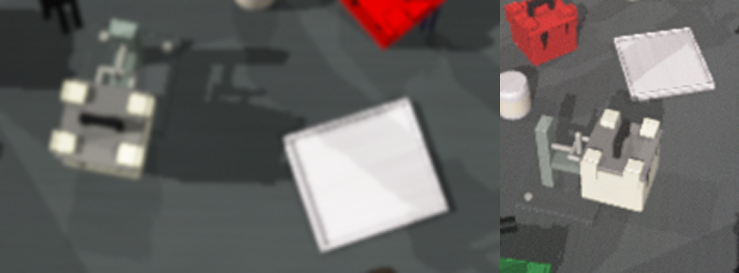

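```bash
cat >> h.py <<'E'
def go(x,y,z,yaw_y):
    "shift/turn in tool axes to TCP x,y,z with tool down and tool y axis at yaw_y deg"
    s=arm.get_state();R=Ro.from_euler("xyz",s["ee_rot"]).as_matrix()
    a=np.deg2rad(yaw_y);ty=np.array([np.cos(a),np.sin(a),0]);tz=np.array([0,0,-1.]);T=np.c_[np.cross(ty,tz),ty,tz]
    d=R.T@(np.array([x,y,z])-s["eef_pos"])*1000
    print((x,y,z,yaw_y),d.round(1),Ro.from_matrix(R.T@T).as_rotvec().round(3))
def st():
    s=arm.get_state();R=Ro.from_euler("xyz",s["ee_rot"]).as_matrix()
    print("t",round(s["t"],2),"p",np.round(s["eef_pos"],4),"yaw_y",np.rad2deg(np.arctan2(R[1,1],R[0,1])).round(1),"F",np.round(s["force"],1),"w",round(s["width"],4),"g",s["gripper_force"],"q",np.round(s["q"],2))
E
python3 - <<'E'
from h import *
go(.45,-.2,.27,140);go(.545,.197,.27,169.5)
E
```

```text
(0.45, -0.2, 0.27, 140) [-368.3  348.1  -43.4] [-0.     0.    -0.565]
(0.545, 0.197, 0.27, 169.5) [-579.1  697.6  -43.4] [-0.    0.   -1.08]
```

```bash
python3 -m jog '[[[-20,20,-43,0,0,0,50],[-65,62,-43,0,0,-0.1,50],[-110,104,-43,0,0,-0.2,50],[-155,147,-43,0,0,-0.3,50],[-200,189,-43,0,0,-0.4,50],[-240,227,-43,0,0,-0.5,50],[-285,269,-43,0,0,-0.55,50],[-325,307,-43,0,0,-0.6,50],[-368,348,-43,0,0,-0.7,50],[-395,392,-43,0,0,-0.8,50],[-421,436,-43,0,0,-0.88,50],[-447,480,-43,0,0,-0.96,50],[-474,523,-43,0,0,-1.03,50],[-500,567,-43,0,0,-1.08,50],[-527,611,-43,0,0,-1.08,50],[-553,655,-43,0,0,-1.08,50],[-570,683,-43,0,0,-1.08,50],[-579,698,-43,0,0,-1.08,50],[-579,698,-43,0,0,-1.08,50],[-579,698,-43,0,0,-1.08,50]]]'
python3 - <<'E'
from h import *
st();P=camera_params("wrist");I,D=grab_frame("wrist");cv2.imwrite("pics/w1.png",I);W=cloud(D,P)
for q in("tub_handle","tab1_top","tub"):
    for r in spot_in(q,"wrist")[:5]:
        u,v=map(int,r["uv"]);print(q,(u,v),round(r["confidence"],2),W[v,u].round(3))
near=(np.hypot(W[...,0]-.54,W[...,1]-.19)<.12)&(D>0)
for lo,hi in((.155,.168),(.176,.2)):
    m=near&(W[...,2]>lo)&(W[...,2]<hi);print(m.sum(),cv2.minAreaRect((W[m][:,:2]*1000).astype(np.float32)) if m.sum()>9 else 0,np.median(W[m][:,2]))
E
```

```text
t: 3.3
eef_pos: [0.5446, 0.1966, 0.2697]
ee_rot: [3.142, -0.0, -1.754]
force: [0.8, -0.1, 0.2]
width: 0.0497
gripper_force: 0.0
t 3.3 p [0.5446 0.1966 0.2697] yaw_y 169.5 F [ 0.8 -0.1  0.2] w 0.0497 g 0.0 q [ 0.68  0.18 -0.14  0.   -1.26 -0.87]
tub_handle (494, 222) 0.97 [0.269 0.327 0.057]
tub_handle (217, 306) 0.79 [0.647 0.4   0.028]
tub_handle (259, 169) 0.64 [0.543 0.177 0.184]
tab1_top (302, 227) 0.67 [0.516 0.243 0.157]
tab1_top (213, 124) 0.21 [0.573 0.139 0.161]
tub (489, 222) 0.79 [0.273 0.328 0.053]
tub (260, 170) 0.7 [0.542 0.179 0.183]
tub (215, 310) 0.65 [0.649 0.401 0.035]
3936 ((559.5933837890625, 190.907470703125), (126.10095977783203, 129.1892547607422), 79.60064697265625) 0.15920563780351854
1304 ((543.7158203125, 192.80270385742188), (59.33522415161133, 13.440085411071777), 79.88770294189453) 0.1834502455109492
```

View pics/w1.png

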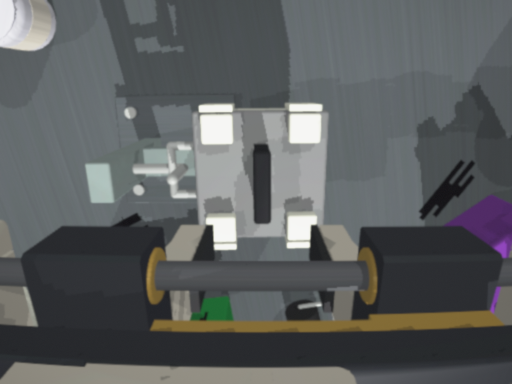

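The wrist view shows the grey lid with the black handle at (262,184), centred between the fingers. The hook prong is at (170,165) on the left. I'll go down and grip.

```bash
python3 -m jog '[[[3,0,30,0,0,-0.005,50],[3,0,60,0,0,-0.005,50],[3,0,80,0,0,-0.005,50],[3,0,95,0,0,-0.005,50],[3,0,104,0,0,-0.005,50],[3,0,108,0,0,-0.005,50],[3,0,108,0,0,-0.005,30],[3,0,108,0,0,-0.005,10],[3,0,108,0,0,-0.005,5],[3,0,108,0,0,-0.005,5],[3,0,108,0,0,-0.005,5]]]' 45
python3 -c "
from h import *
st();go(.54,.194,.17,169.8)"
```

```text
t: 4.88
eef_pos: [0.5444, 0.1944, 0.1617]
ee_rot: [-3.141, 0.0, -1.749]
force: [0.5, -0.4, 0.4]
width: 0.0135
gripper_force: 45.0
t 4.88 p [0.5444 0.1944 0.1617] yaw_y 169.8 F [ 0.5 -0.4  0.4] w 0.0135 g 44.99962091445923 q [ 0.68  0.25 -0.3   0.   -1.02 -0.86]
(0.54, 0.194, 0.17, 169.8) [ 1.2  4.3 -8.3] [-0.  0.  0.]
```

```bash
python3 -m jog '[[[0,0,-3,0,0,0,5],[0,0,-8,0,0,0,5],[0,0,-14,0,0,0,5],[0,0,-20,0,0,0,5],[0,0,-26,0,0,0,5]]]'
python3 -m jog '[[[0,0,-7,0,0,0,5],[0,0,-14,0,0,0,5],[0,0,-21,0,0,0,5],[0,0,-28,0,0,0,5],[0,0,-34,0,0,0,5],[0,0,-34,0,0,0,5]]]'
python3 - <<'E'
from h import *
st();I,D=grab_frame("side");cv2.imwrite("pics/s2.png",cv2.resize(I[150:310,140:340],(600,480)))
W=cloud(D,camera_params("side"));m=(np.hypot(W[...,0]-.54,W[...,1]-.19)<.085)&(D>0)&(W[...,2]>.19)&(W[...,2]<.24)&(I.min(2)>60)
print(m.sum(),np.percentile(W[m][:,2],[10,50,90]).round(3))
E
```

```text
t: 5.5
eef_pos: [0.5447, 0.1942, 0.1868]
ee_rot: [3.142, -0.001, -1.749]
force: [7.2, -0.7, -9.1]
width: 0.0136
gripper_force: 45.0
t: 6.25
eef_pos: [0.5444, 0.1946, 0.2221]
ee_rot: [-3.141, 0.001, -1.749]
force: [0.5, 0.2, -5.4]
width: 0.0137
gripper_force: 45.0
t 6.25 p [0.5444 0.1946 0.2221] yaw_y 169.8 F [ 0.5  0.2 -5.4] w 0.0137 g 44.99781668186188 q [ 0.68  0.2  -0.21 -0.   -1.15 -0.86]
1174 [0.203 0.208 0.22 ]
```

View pics/s2.png

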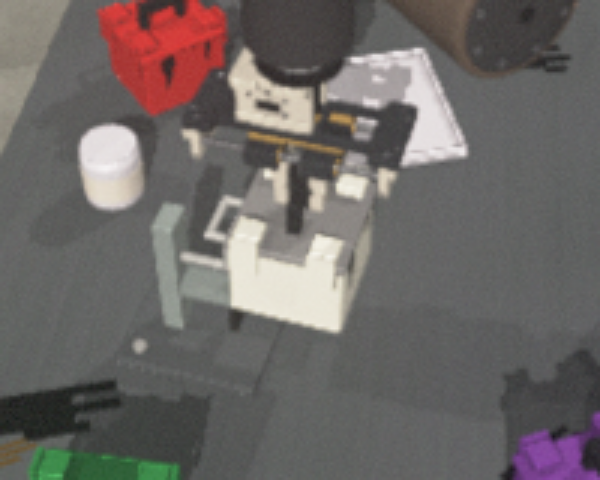

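The tub hangs straight from the fingers. Its loop (220,220 in the crop) is clear above the hook, so I draw it away along +tool y.

```bash
python3 -m jog '[[[0,4,0,0,0,0,5],[0,11,0,0,0,0,5],[0,19,0,0,0,0,5],[0,28,0,0,0,0,5],[0,38,0,0,0,0,5],[0,49,0,0,0,0,5],[0,60,0,0,0,0,5],[0,68,0,0,0,0,5],[0,72,0,0,0,0,5]]]'
python3 -c "
from h import *
st();go(.509,-.185,.225,199);go(.47,.02,.225,184)"
```

```text
t: 7.42
eef_pos: [0.4729, 0.2073, 0.2217]
ee_rot: [-3.141, 0.0, -1.748]
force: [0.5, -1.2, -6.1]
width: 0.0134
gripper_force: 45.0
t 7.42 p [0.4729 0.2073 0.2217] yaw_y 169.8 F [ 0.5 -1.2 -6.1] w 0.0134 g 44.99769866466522 q [ 0.79  0.1  -0.34  0.   -1.13 -0.97]
(0.509, -0.185, 0.225, 199) [ 379.8 -104.8   -3.3] [-0.     0.    -0.509]
(0.47, 0.02, 0.225, 184) [184.9 -30.2  -3.3] [-0.     0.    -0.247]
```

```bash
python3 -m jog '[[[6,-1,-3,0,0,0,5],[18,-3,-3,0,0,0,5],[38,-6,-3,0,0,-0.03,5],[62,-10,-3,0,0,-0.06,5],[88,-14,-3,0,0,-0.1,5],[116,-19,-3,0,0,-0.14,5],[145,-24,-3,0,0,-0.19,5],[175,-29,-3,0,0,-0.23,5],[205,-38,-3,0,0,-0.28,5],[235,-50,-3,0,0,-0.33,5],[265,-62,-3,0,0,-0.38,5],[293,-73,-3,0,0,-0.42,5],[319,-83,-3,0,0,-0.46,5],[342,-91,-3,0,0,-0.49,5],[360,-98,-3,0,0,-0.509,5],[372,-102,-3,0,0,-0.509,5],[380,-105,-3,0,0,-0.509,5],[380,-105,-3,0,0,-0.509,5],[380,-105,-3,0,0,-0.509,5]]]'
python3 - <<'E'
from h import *
st();go(.509,-.185,.125,199)
for c in("top","side"):
    P=camera_params(c);I,D=grab_frame(c);W=cloud(D,P)
    if c=="top": cv2.imwrite("pics/t3.png",cv2.resize(I[150:270,240:380],(560,480)))
    t=(np.abs(W[...,0]-.51)<.16)&(np.abs(W[...,1]+.18)<.16)&(W[...,2]<.03)&(I.min(2)>120)&(D>0)
    p=W[t];print(c,len(p),cv2.minAreaRect((p[:,:2]*1000).astype(np.float32)))
E
```

```text
t: 9.8
eef_pos: [0.5093, -0.1851, 0.2246]
ee_rot: [-3.142, 0.0, -1.24]
force: [-0.4, 0.4, -4.9]
width: 0.0137
gripper_force: 45.0
t 9.8 p [ 0.5093 -0.1851  0.2246] yaw_y -161.0 F [-0.4  0.4 -4.9] w 0.0137 g 44.997995495796204 q [ 0.01  0.14 -0.28 -0.   -1.14  0.32]
(0.509, -0.185, 0.125, 199) [-0.1  0.3 99.6] [-0.  0. -0.]
top 1457 ((507.2525939941406, -183.2052001953125), (187.45718383789062, 202.8235626220703), 18.70338249206543)
side 1728 ((509.1148376464844, -213.2609100341797), (195.90557861328125, 266.2843017578125), 16.456565856933594)
```

View pics/t3.png

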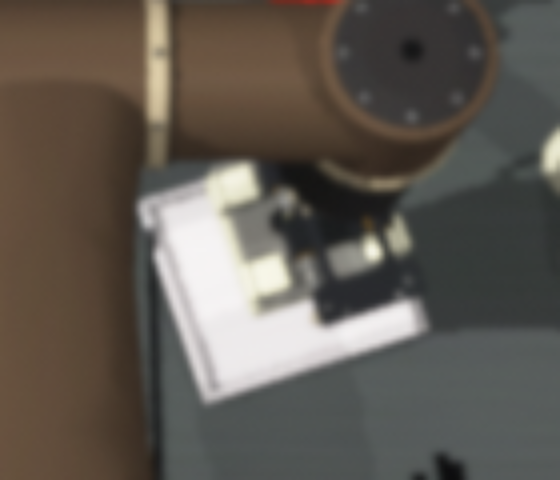

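The tub is aligned over the tray (tray corners at about (150,215) and (208,400) in the crop), so I lower it.

```bash
python3 -m jog '[[[0,0,6,0,0,0,5],[0,0,18,0,0,0,5],[0,0,34,0,0,0,5],[0,0,50,0,0,0,5],[0,0,66,0,0,0,5],[0,0,80,0,0,0,5],[0,0,91,0,0,0,5],[0,0,99,0,0,0,5],[0,0,103,0,0,0,5],[0,0,105,0,0,0,5],[0,0,107,0,0,0,5],[0,0,109,0,0,0,5],[0,0,109,0,0,0,5]]]'
```

```text
t: 11.52
eef_pos: [0.5096, -0.1854, 0.1157]
ee_rot: [-3.141, -0.0, -1.24]
force: [0.6, -0.2, -5.8]
width: 0.0136
gripper_force: 45.0
```

```bash
python3 -m jog '[[[0,0,1,0,0,0,5],[0,0,2,0,0,0,5],[0,0,2,0,0,0,5]]]' | grep -E "pos|force:"; python3 -m jog '[[[0,0,1,0,0,0,5],[0,0,2,0,0,0,5],[0,0,2,0,0,0,5]]]'| grep -E "pos|force:"
```

```text
eef_pos: [0.511, -0.1853, 0.1149]
force: [0.9, 2.8, 4.4]
gripper_force: 45.0
eef_pos: [0.512, -0.1852, 0.1144]
force: [-1.2, 7.4, 15.0]
gripper_force: 45.0
```

```bash
python3 -m jog '[[[0,0,-1.5,0,0,0,5],[0,0,-2,0,0,0,5],[0,0,-2,0,0,0,20],[0,0,-2,0,0,0,40],[0,0,-2,0,0,0,45],[0,0,-2,0,0,0,45],[0,0,-12,0,0,0,45],[0,0,-35,0,0,0,45],[0,0,-65,0,0,0,45],[0,0,-95,0,0,0,45],[0,0,-110,0,0,0,45],[0,0,-110,0,0,0,45],[0,0,-110,0,0,0,45]]]'
python3 - <<'E'
from h import *
st();P=camera_params("wrist");I,D=grab_frame("wrist");cv2.imwrite("pics/w4.png",I);W=cloud(D,P)
near=(np.hypot(W[...,0]-.51,W[...,1]+.185)<.1)&(D>0)
m=near&(W[...,2]>.126)&(W[...,2]<.15);print(m.sum(),cv2.minAreaRect((W[m][:,:2]*1000).astype(np.float32)),np.median(W[m][:,2]))
m=near&(W[...,2]>.095)&(W[...,2]<.118)&(I.min(2)>60)
A=W[m];print("plane",np.linalg.lstsq(np.c_[A[:,:2]-[.51,-.185],np.ones(len(A))],A[:,2],rcond=None)[0])
m=near&(W[...,2]>.1055)&(W[...,2]<.118)&(I.min(2)>130)
n,l,s,c=cv2.connectedComponentsWithStats(m.astype(np.uint8))
for k in range(1,n):
    if s[k,4]>60: p=W[l==k];print(s[k,4],c[k].round(),np.median(p,0).round(4),[np.round(x,0) for x in cv2.minAreaRect((p[:,:2]*1000).astype(np.float32))[:2]])
E
```

```text
t: 13.9
eef_pos: [0.5088, -0.1853, 0.2204]
ee_rot: [3.14, 0.001, -1.24]
force: [-1.4, 0.1, -0.2]
width: 0.0446
gripper_force: 0.0
t 13.9 p [ 0.5088 -0.1853  0.2204] yaw_y -161.0 F [-1.4  0.1 -0.2] w 0.0446 g 0.0 q [ 0.01  0.14 -0.29 -0.   -1.14  0.32]
1333 ((511.8108825683594, -186.9358367919922), (13.601049423217773, 59.024356842041016), 18.588613510131836) 0.1362822843970783
plane [ 0.00339974 -0.01703288  0.10316798]
221 [212. 109.] [ 0.5655 -0.2318  0.1126] [array([ 565., -232.]), array([26.,  5.])]
230 [303. 110.] [ 0.497  -0.2545  0.1125] [array([ 497., -255.]), array([26.,  5.])]
962 [213. 129.] [ 0.5597 -0.2168  0.1125] [array([ 560., -216.]), array([27., 23.])]
939 [302. 130.] [ 0.4922 -0.2395  0.1123] [array([ 492., -239.]), array([26., 23.])]
604 [221. 230.] [ 0.5258 -0.1365  0.112 ] [array([ 530., -130.]), array([26., 32.])]
808 [295. 232.] [ 0.4654 -0.1542  0.1111] [array([ 462., -153.]), array([26., 32.])]
```

View pics/w4.png

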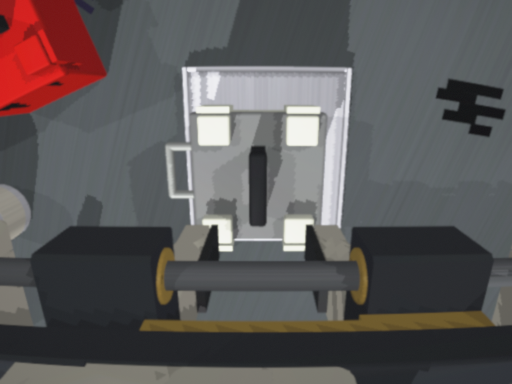

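The tub stands flat in the tray, with its tabs at (213,129), (302,130), (221,230) and (295,232). I compute the press positions next, with the fingers shut.

Run:
```python
from h import *
e=np.array([np.cos(np.deg2rad(18.6)),np.sin(np.deg2rad(18.6))]);n=np.array([-e[1],e[0]])
for a,b in((36,-44),(-36,-44),(-36,44),(36,44)):
    p=np.array([.512,-.187])+(e*a+n*b)/1000;print(a,b);go(*p.round(4),.155,198.6);go(*p.round(4),.117,198.6)
```

```text
36 -44
(np.float64(0.5602), np.float64(-0.2172), 0.155, 198.6) [ 47.  -38.5  65.1] [0.002 0.001 0.006]
(np.float64(0.5602), np.float64(-0.2172), 0.117, 198.6) [ 47.  -38.5 103.1] [0.002 0.001 0.006]
-36 -44
(np.float64(0.4919), np.float64(-0.2402), 0.155, 198.6) [46.5 33.6 65.3] [0.002 0.001 0.006]
(np.float64(0.4919), np.float64(-0.2402), 0.117, 198.6) [ 46.6  33.5 103.3] [0.002 0.001 0.006]
-36 44
(np.float64(0.4638), np.float64(-0.1568), 0.155, 198.6) [-41.5  33.1  65.4] [0.002 0.001 0.006]
(np.float64(0.4638), np.float64(-0.1568), 0.117, 198.6) [-41.4  33.  103.4] [0.002 0.001 0.006]
36 44
(np.float64(0.5321), np.float64(-0.1338), 0.155, 198.6) [-41.1 -39.   65.2] [0.002 0.001 0.006]
(np.float64(0.5321), np.float64(-0.1338), 0.117, 198.6) [-41.  -39.  103.2] [0.002 0.001 0.006]
```

```bash
python3 -m jog '[[[20,-20,0,0,0,0,0],[47,-38,10,0,0,0,0],[47,-38,40,0,0,0,0],[47,-38,70,0,0,0,0],[47,-38,90,0,0,0,0],[47,-38,100,0,0,0,0],[47,-38,106,0,0,0,0],[47,-38,109,0,0,0,0],[47,-38,112,0,0,0,0],[47,-38,114,0,0,0,0],[47,-38,114,0,0,0,0]]]' 20
python3 -m jog '[[[0,0,1,0,0,0,0],[0,0,2,0,0,0,0],[0,0,2,0,0,0,0]]]' | grep -E "pos|force:"
```

```text
t: 15.32
eef_pos: [0.561, -0.2176, 0.108]
ee_rot: [-3.141, -0.0, -1.24]
force: [-0.2, 1.2, 3.5]
width: 0.0007
gripper_force: 1.7
eef_pos: [0.561, -0.2176, 0.1056]
force: [0.4, -0.0, 3.5]
gripper_force: 1.7
```

```bash
python3 -m jog '[[[0,0,1,0,0,0,0],[0,0,2,0,0,0,0],[0,0,2,0,0,0,0]]]' | grep -E "pos|force:"
python3 -m jog '[[[0,0,0.7,0,0,0,0],[0,0,1,0,0,0,0],[0,0,1,0,0,0,0]]]' | grep -E "pos|force:"
```

```text
eef_pos: [0.561, -0.2176, 0.1042]
force: [-1.3, 1.0, 9.0]
gripper_force: 4.4
eef_pos: [0.5611, -0.2178, 0.1042]
force: [-3.5, 2.6, 15.1]
gripper_force: 7.5
```

```bash
python3 -m jog '[[[0,0,-10,0,0,0,0],[0,0,-45,0,0,0,0],[0,36,-50,0,0,0,0],[0,72,-45,0,0,0,0],[0,72,-25,0,0,0,0],[0,72,-14,0,0,0,0],[0,72,-10,0,0,0,0],[0,72,-7,0,0,0,0],[0,72,-5,0,0,0,0],[0,72,-3,0,0,0,0],[0,72,-2,0,0,0,0],[0,72,-1,0,0,0,0],[0,72,-0.3,0,0,0,0],[0,72,0,0,0,0,0]]]' | grep -E "^t|pos|force:"
```

```text
t: 18.2
eef_pos: [0.4929, -0.2414, 0.1042]
force: [-6.4, 2.2, 18.3]
gripper_force: 8.9
```

```bash
python3 -m jog '[[[0,0,-10,0,0,0,0],[0,0,-45,0,0,0,0],[-44,0,-50,0,0,0,0],[-88,0,-45,0,0,0,0],[-88,0,-25,0,0,0,0],[-88,0,-14,0,0,0,0],[-88,0,-10,0,0,0,0],[-88,0,-7,0,0,0,0],[-88,0,-5,0,0,0,0],[-88,0,-3,0,0,0,0],[-88,0,-2,0,0,0,0],[-88,0,-1,0,0,0,0],[-88,0,-0.3,0,0,0,0],[-88,0,0,0,0,0,0]]]' | grep -E "^t|pos|force:"
```

```text
t: 19.95
eef_pos: [0.4643, -0.158, 0.1041]
force: [-6.3, 1.6, 20.5]
gripper_force: 10.5
```

```bash
python3 -m jog '[[[0,0,-10,0,0,0,0],[0,0,-45,0,0,0,0],[0,-36,-50,0,0,0,0],[0,-72,-45,0,0,0,0],[0,-72,-25,0,0,0,0],[0,-72,-14,0,0,0,0],[0,-72,-10,0,0,0,0],[0,-72,-7,0,0,0,0],[0,-72,-5,0,0,0,0],[0,-72,-3,0,0,0,0],[0,-72,-2,0,0,0,0],[0,-72,-1,0,0,0,0],[0,-72,-0.3,0,0,0,0],[0,-72,0,0,0,0,0]]]' | grep -E "^t|pos|force:"
```

```text
t: 21.7
eef_pos: [0.5326, -0.1344, 0.1042]
force: [-7.7, 3.3, 19.2]
gripper_force: 9.4
```

Now I retreat and verify.

```bash
python3 -m jog '[[[0,0,-10,0,0,0,0],[0,0,-45,0,0,0,0],[41,39,-100,0,0,0,0],[41,39,-125,0,0,0,0],[41,39,-125,0,0,0,0],[41,39,-125,0,0,0,0]]]' | grep -E "^t|pos|force:"
python3 - <<'E'
from h import *
P=camera_params("wrist");I,D=grab_frame("wrist");cv2.imwrite("pics/w5.png",I);W=cloud(D,P)
e=np.array([np.cos(np.deg2rad(18.6)),np.sin(np.deg2rad(18.6))]);n=np.array([-e[1],e[0]])
for a,b in((36,-44),(-36,-44),(-36,44),(36,44),(-36,0),(36,0)):
    p=np.array([.512,-.187])+(e*a+n*b)/1000
    m=(np.hypot(*np.moveaxis(W[...,:2]-p,-1,0))<.008)&(D>0)&(W[...,2]<.13);print(a,b,m.sum(),np.median(W[m][:,2]).round(4))
E
```

```text
t: 22.45
eef_pos: [0.5085, -0.1856, 0.2272]
force: [-0.3, 0.1, -0.3]
gripper_force: 0.0
36 -44 282 0.1047
-36 -44 278 0.1047
-36 44 140 0.1046
36 44 156 0.1045
-36 0 240 0.1006
36 0 242 0.1005
```

View pics/w5.png

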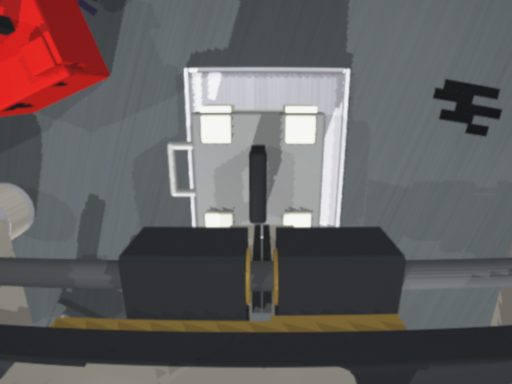

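All four tabs ((216,125), (300,125), (219,218), (297,218)) measure 4 mm above the lid, and the tub stands in the tray with the gripper clear.

```bash
python3 -c "
from h import *
print(arm.job_done())"
```

```text
the job is handed in; nothing more can be done
None
```

The white tub is off the hook and stands flat in the tray with all four snap tabs pressed home (each measured 4 mm above the lid); the job was handed in at about 22.5 s with the gripper clear, though no result came back and I took no last look at the tin, bottle, roller and knife.

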